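Start and seat the draw bolt of a lapping jig by feel

TASK

Take the long draw bolt by its black knob out of its grey stand and lower it into the deep bore of the aluminium lapping jig. With light pressure, find by feel where its thread enters the hidden nut at the bottom, then screw it in clockwise until the bolt's flange sits flush on the top of the jig's sleeve, and let go. Do not force it against the jig (stay below 30 N), and leave the other things where they are.

Things in the scene. Friction and masses are not known exactly. Their poses are not given: they have to be found in the camera images.
- bolt: draw bolt, upright in the stand at the start, 128 mm long, about 0.2 kg. Origin: centre of its lower tip, z up along the bolt. From the tip up: 16 mm steel shank with tapered tip; cone at 26 to 36 mm; 36 to 82 mm a plain guide 26 mm in diameter; 82 to 87 mm a flange 42 mm in diameter; 87 to 95 mm a neck 20 mm in diameter; 95 to 128 mm a black round fluted knob 32 mm in diameter
- bolt_pins (a point): point on the bolt's axis 8 mm above the tip, at the middle of three round pins that are its three-start thread: each 5 mm in diameter, 120 degrees apart, one along the bolt's own x axis, reaching out to a 26 mm circle
- bolt_shoulder (a point): point on the bolt's axis at the underside of the flange, 82 mm above the tip
- bolt_knob (a point): point on the bolt's axis in the middle of the black knob, 112 mm above the tip: hold and turn it here
- stand: grey round stand, 66 mm in diameter, 50 mm high, fixed; origin at the centre of its underside, on the worktop. Its vertical bore, 28 mm in diameter, ends on a floor 6 mm above the worktop, on which the bolt's tip stands
- jig: lapping jig, fixed: grey base plate 86 x 86 x 10 mm with an upright aluminium sleeve 50 mm in diameter, top 95 mm above the worktop; origin at the centre of its underside, on the worktop. Vertical bore 28 mm in diameter, a conical mouth 36 mm wide and 5 mm deep. A brass nut lies hidden in the bore's bottom. With the bolt home the flange lies on the sleeve, the tip 13 mm above the worktop
- bore_mouth (a point): centre of the top of the jig's sleeve, 95 mm above the worktop, on the bore's axis. With the bolt's pins resting on the nut's ring the flange stands about 12.2 mm above this; with the pins on the notch floor about 2.7 mm; home 0
- nut_face (a point): centre of the nut's top face, on the bore's axis 31 mm above the worktop: a flat ring with three notches 120 degrees apart, into which the pins go with 8 degrees of play either side. How the nut is turned differs every time and is not measured. It is sprung: yields down by 6 mm, at 4 N plus 3 N/mm, and twists at 3 N m/rad. When pins meet notches the push drops
- nut_floor (a point): on the axis at the notch floor, 21 mm above the worktop, 9.5 mm below the ring. Pins must be down here before turning: higher, clockwise turning jams them on the notch side. Counter-clockwise is walled off. Clockwise (from above): from mid-notch 15 degrees level, then down 5 mm per 57 degrees; the flange rests on the sleeve after about 52 degrees; a hard stop ends the turn at about 72
- loupe: black stand loupe, 38 mm in diameter, 34 mm high, a bystander; origin at the centre of its underside
- case: dark screw-top objective case, 38 mm in diameter, 57 mm high, a bystander; origin at the centre of its underside
- slides: green plastic slide box, 63 x 84 x 34 mm, a bystander; origin at the centre of its underside
- tape: roll of tape lying flat, 78 mm in diameter, 20 mm high, a bystander; origin at the centre of its underside
Not all that is in view belongs to the job. There is more than one size of the bolt; the job needs the largest.

How it is judged:
On the way, in this order (a step that is already met when the one before it is completed fails the run):
1. the bolt is lifted clear of its stand (z of bolt in the frame of stand above 0.055 m), for 0.1 s.
2. the bolt is well down the jig's bore, upright (z of bolt in the frame of jig below 0.045 m and horizontal distance between bolt and jig below 0.004 m and angle between bolt's own z axis and vertical below 0.1 rad), for 0.1 s.
At the end, for the whole second after the job is handed in: the bolt is screwed home: the underside of its flange within 1.2 mm of the top of the jig's sleeve, on the bore's axis within 3 mm, upright within 0.06 rad, at rest and released (z of bolt_shoulder in the frame of bore_mouth below 0.0012 m and horizontal distance between bolt_shoulder and bore_mouth below 0.003 m and angle between bolt's own z axis and vertical below 0.06 rad and linear speed of bolt below 0.01 m/s and contact force between bolt and the fingers below 0.05 N); the robot touches nothing.
It fails at once if the bolt is forced against the jig or its nut with 30 N or more (contact force between bolt and jig above 30 N).
It fails at once if a bystander is moved by more than 20 mm (distance of any of loupe, case, slides, tape from where it was at the start of the episode above 0.02 m).
It also fails if it takes over 61 s, if anything falls off the work surface, if the arm or the gripper's body presses on something with over 40 N, if the wrist force passes 120 N, or if a joint passes its speed limit or range.

ROBOT

A 7-joint arm with a two-finger parallel gripper is mounted at the origin on a cart in front of the work surface, level with it; the furniture and walls round the work are solid. World frame = base frame: x ahead of the robot, y to its left, z up, the work surface at z = 0. Lengths are in m, angles in rad, forces in N, time in s.
With the tool pointing down it reaches from about 0.4 to 0.85 m from the base axis. Payload 10.4 kg.
Tool frame: the origin (TCP) lies on the centre line of the jaws, within the pads' length; the fingertips stand 11 mm ahead of it and the grasp point (between the pads) lies 8 mm behind it; z points along the fingers, y is the line along which they close (so a half turn about z gives the same grasp; the last joint's range is limited). The gripper opens to 87 mm and grips with 3 to 60 N. Pads are 19 mm wide; open, the fingers measure 117 mm over their backs; the gripper's body (75 mm by 190 mm) begins 51 mm behind the grasp point.
Start: joints at [1.154, 0.332, -0.065, 1.46, 0.022, 1.35, -0.088], TCP at [0.24, -0.577, 0.234] pointing down, gripper open.
Joint ranges: [-2.6, 2.6], [-0.5, 2.12], [-1.47, 1.34], [0.16, 2.42], [-1.27, 4.41], [0.06, 2.06], [-2.6, 2.6]. Speed limits (rad/s): [2.22, 2.22, 2.79, 2.79, 3.14, 3.14, 3.14].

INTERFACE

Orientations are given as a unit quaternion [x, y, z, w].
In Python, from bench import r gives the robot as it stands.
- The arm moves only by the shell command python3 -m pendant 'ROWS' [OPENING] [FORCE]. ROWS is JSON, a list of rows, each a list of 4 numbers: the shift along the tool's x, y, z in m, then the turn about the tool's z in rad. A call has 1 to 8 rows; each row shifts and turns the commanded pose from where the row before left it, along the tool's axes as they then stand; what a row does not reach is not made up. A row lasts 1/12 s, in which the tool goes at most 41.7 mm and 7.16 degrees, less where a joint would pass 70% of its speed; a pose out of reach is approached as far as the arm can. A call with a gripper value outside its range is refused whole. OPENING is the opening, from 0 (shut) to 1 (fully open), set as the call begins (- or left out, the last holds). The fingers move at their own pace and stop on an object; FORCE is the grip in N (left out, the last holds). Time passes only in rows, so rows that do not move let the fingers close. It gives the time, the measured TCP pose, the force, the opening and the grip force at its end, in the units of the state.
- r.read_state(): the state, without advancing time (a new reading comes with each control period).
- r.camera(name): name is "scene" or "top" or "wrist"; returns a dict with "img" (420x560x3 uint8, red, green, blue), "camera_matrix" (3x3 intrinsics, pixels), "xyz" and "attitude" of the camera in the world. Camera axes: x right, y down, z forward; pixel columns grow to the right and rows downward; lengths in m; the calibration is good to about 2 mm. A picture is of the moment at which its call begins. There is no depth.
- r.close_job(): hands the job in; it is judged then, once.
Trained networks look in the newest picture that a camera, given by its name, has taken for a name from the list of things; names that differ only in an ending like _2 or _b are one class to them, and where a whole thing is asked for, a point or a joint stands for the part that bears it (a point fixed in the world has none). Each returns a list of dicts, best first, with "score" (0 to 1); they miss things now and then, are a little off and sometimes report something else, mostly with a low value. They report only what shows in the picture. A call takes as long as a camera call. They do not tell look-alikes from the thing itself.
- r.outline_of(thing, camera): "mask" (420x560 bool, what is visible of it) and "bbox" ([centre column, centre row, width, height] in pixels, round what is visible of it).
The state is a dict: "time": time; "joint_positions": joint angles; "joint_vel": joint speeds; "joint_torque": joint torques, N m; "ee_pos": TCP position; "eef_rot": TCP orientation; "ft_force": force on the tool from outside, world axes, zero at the start; "torque": the same for the moment, N m; "width": finger opening in m; "grip_force": force on a finger pad.
Only numpy, scipy, OpenCV 4.12 (cv2) and the standard library are available. Lean on these libraries where they do the work, as an engineer would, in place of code of your own. Each camera call takes 0.05 s, during which the arm holds its last target. There are 200 camera calls.

## Working session

There is one attempt and no reset: what is moved stays moved. The work goes in short steps, Python scripts to look and compute and a shell command to move; the robot and the scene stay as the last step left them, time stands still between calls to the robot, and variables do not carry over. Pictures are saved under pics/ and viewed, at most 10 in all, crops included, and the job is handed in when it is done.

```bash
mkdir -p pics
python3 - <<'E'
from bench import r
import cv2,numpy as np
s=r.read_state();print(s)
for c in("scene","top"):
    d=r.camera(c);cv2.imwrite(f"pics/{c}0.png",d["img"][:,:,::-1]);print(c,d["camera_matrix"],d["xyz"],d["attitude"])
    for t in("bolt","stand","jig","loupe","case","slides","tape"):
        print(t,[(round(o["score"],2),np.round(o["bbox"]).tolist()) for o in r.outline_of(t,c)[:4]])
E
```

```text
{'time': 0.0, 'joint_positions': array([ 1.15437398,  0.33289518, -0.06470662,  1.46095524,  0.02158641,
        1.34989714, -0.08850167]), 'joint_vel': array([ 0.0010695 ,  0.00077495,  0.00041554, -0.0009617 ,  0.00076822,
        0.00143333,  0.00076692]), 'joint_torque': array([ 5.11033995e-04, -6.23259044e+01,  2.50446709e-02, -3.89908326e+01,
       -6.13119593e-02,  3.98093252e-02,  1.73330241e-04]), 'ee_pos': array([ 0.23968268, -0.57680444,  0.23273274]), 'eef_rot': array([ 9.80673056e-01,  1.95652302e-01, -1.68404243e-04, -7.10295635e-04]), 'ft_force': array([-0.43363826, -0.09446542, -0.40137995]), 'torque': array([-0.00763473,  0.01624833,  0.05092648]), 'grip_force': 0.0, 'width': 0.08724062242358477}
scene [[455.38489133   0.         293.54233857]
 [  0.         455.38489133 208.24068931]
 [  0.           0.           1.        ]] [0.01412532 0.34719513 0.45647784] [-0.3294109   0.78121285 -0.48347085  0.21783223]
bolt [(0.96, [342.0, 200.0, 25.0, 45.0]), (0.57, [373.0, 243.0, 14.0, 44.0])]
stand [(0.29, [341.0, 202.0, 25.0, 48.0])]
jig [(0.7, [245.0, 263.0, 67.0, 75.0])]
loupe [(0.79, [333.0, 266.0, 26.0, 30.0]), (0.63, [244.0, 260.0, 71.0, 75.0])]
case [(0.66, [291.0, 237.0, 18.0, 39.0])]
slides [(0.88, [278.0, 214.0, 40.0, 34.0])]
tape [(0.88, [318.0, 198.0, 32.0, 24.0])]
top [[467.25728784   0.         270.87404761]
 [  0.         467.25728784 208.38798752]
 [  0.           0.           1.        ]] [ 0.39456427 -0.1745268   1.02086277] [-0.69872438  0.70913434 -0.06823907  0.06523932]
bolt [(0.68, [353.0, 237.0, 14.0, 14.0]), (0.58, [309.0, 226.0, 24.0, 27.0]), (0.48, [299.0, 278.0, 17.0, 15.0])]
stand []
jig []
loupe [(0.63, [261.0, 266.0, 14.0, 18.0])]
case [(0.67, [262.0, 214.0, 19.0, 23.0]), (0.65, [350.0, 167.0, 39.0, 34.0])]
slides [(0.69, [295.0, 159.0, 40.0, 47.0]), (0.63, [210.0, 220.0, 40.0, 43.0]), (0.41, [305.0, 235.0, 34.0, 32.0])]
tape [(0.67, [348.0, 167.0, 35.0, 36.0])]
```

Run:
```python
import cv2
a=cv2.imread("pics/scene0.png")[150:330,180:420];b=cv2.imread("pics/top0.png")[130:310,180:420]
cv2.imwrite("pics/a.png",cv2.resize(a,None,fx=3.33,fy=3.33,interpolation=3)[:600,:800]);cv2.imwrite("pics/b.png",cv2.resize(b,None,fx=3.33,fy=3.33,interpolation=3)[:600,:800])
```

```text
(no output)
```

View pics/a.png

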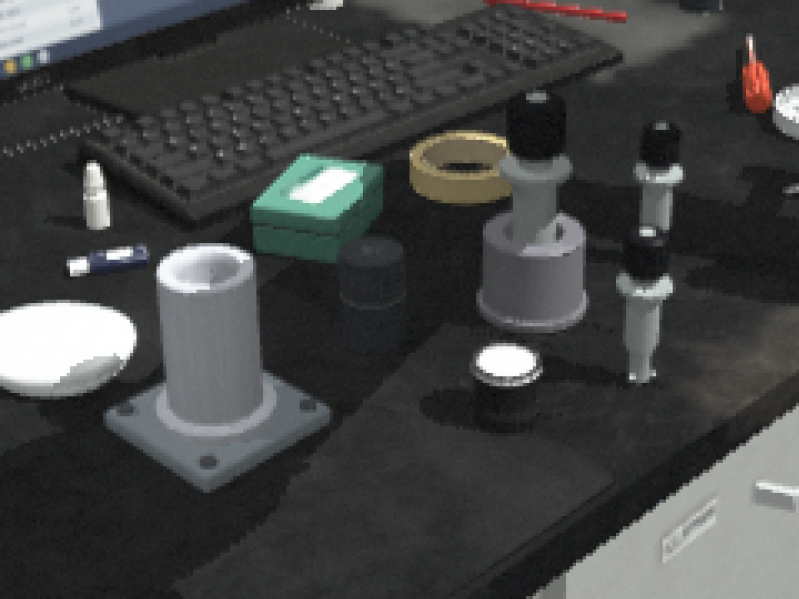

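View pics/b.png

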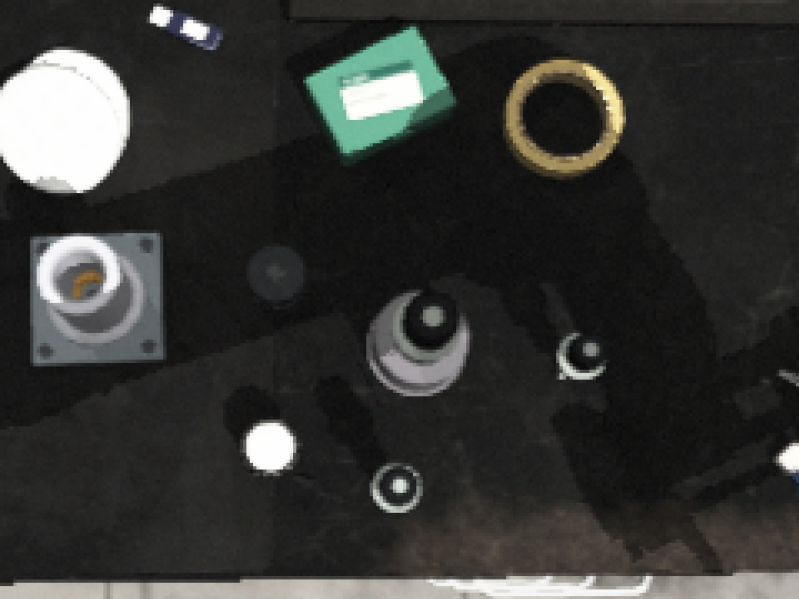

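The scene view shows the bolt candidates:
- The bolt in the grey stand at scene px (341,200), top (309,225).
- A small one at scene (378,202), top (354,237).
- A small one at scene (373,243), top (299,278).

The one in the stand is clearly the largest, and the crop confirms it. The jig's sleeve rim is at top (203,212) and the brass nut is visible in its bore.

```bash
cat > h.py <<'E'
from bench import r
import numpy as np,cv2
from scipy.spatial.transform import Rotation as R
def ray(d,p):
    K=d["camera_matrix"];v=np.linalg.solve(K,[p[0],p[1],1.]);return np.array(d["xyz"]),R.from_quat(d["attitude"]).apply(v)
def atz(d,p,z):
    o,v=ray(d,p);return (o+v*(z-o[2])/v[2]).round(4)
def proj(d,X):
    q=R.from_quat(d["attitude"]).inv().apply(np.array(X)-d["xyz"]);q=np.atleast_2d(q)@d["camera_matrix"].T;return q[:,:2]/q[:,2:]
def totool(X):
    s=r.read_state();return R.from_quat(s["eef_rot"]).inv().apply(np.array(X)-s["ee_pos"]).round(4)
E
python3 - <<'E'
from h import *
s=r.camera("scene");t=r.camera("top")
print("knobtop",atz(t,(309.1,225.2),.134),atz(s,(341.6,179.1),.134))
print("jigrim",atz(t,(203.4,212),.095),atz(s,(242.2,230.5),.095))
print("standbase",atz(t,(180+418/3.33,130+348/3.33),.006))
print("case",atz(t,(262,212),.057),"loupe",atz(t,(261,264),.034),"tape",atz(t,(349,165),.01),"b2",atz(t,(357,235),.1),"b3",atz(t,(300,276),.1))
for n,p in(("knob",(341.6,179.1)),("rim",(242.2,230.5))):
    pt={"knob":(309.1,225.2),"rim":(203.4,212)}[n]
    o1,v1=ray(s,p);o2,v2=ray(t,pt)
    k=np.linalg.lstsq(np.c_[v1,-v2],o2-o1,rcond=None)[0];print(n,o1+v1*k[0],o2+v2*k[1])
st=r.read_state();print(R.from_quat(st["eef_rot"]).as_matrix().round(3))
w=r.camera("wrist");print(w["xyz"],R.from_quat(w["attitude"]).as_matrix().round(3),w["camera_matrix"][0])
E
```

```text
knobtop [ 0.5303 -0.2525  0.134 ] [ 0.5249 -0.2504  0.134 ]
jigrim [ 0.5662 -0.0439  0.095 ] [ 0.5586 -0.0411  0.095 ]
standbase [ 0.5294 -0.2553  0.006 ]
case [ 0.5715 -0.1613  0.057 ] loupe [ 0.4646 -0.1576  0.034 ] tape [ 0.6845 -0.3571  0.01  ] b2 [ 0.5144 -0.35    0.1   ] b3 [ 0.4355 -0.2346  0.1   ]
knob [ 0.52839802 -0.25444073  0.13181184] [ 0.53060514 -0.25265154  0.13199238]
rim [ 0.56482934 -0.04560169  0.09084331] [ 0.56688849 -0.04336413  0.09154094]
[[ 0.923  0.384  0.   ]
 [ 0.384 -0.923 -0.   ]
 [-0.     0.    -1.   ]]
[ 0.30231517 -0.55139628  0.38515739] [[ 0.384 -0.895 -0.228]
 [-0.923 -0.372 -0.096]
 [ 0.001  0.247 -0.969]] [321.85890854   0.         275.54024143]
```

```bash
python3 -m pendant '[[0.036,-0.017,0,0],[0.036,-0.017,0,0],[0.036,-0.017,0,0],[0.036,-0.017,0,0],[0.036,-0.017,0,0],[0.036,-0.017,0,0],[0.036,-0.017,0,0],[0.036,-0.017,0,0]]' 0.65 20
python3 -m pendant '[[0.035,-0.017,0,0],[0.035,-0.017,0,0],[0.02,-0.01,0,0],[0,0,0,0],[0,0,0,0]]'
python3 - <<'E'
from h import *
s=r.read_state();print(s["joint_positions"].round(3),totool([.53,-.253,.118]))
w=r.camera("wrist");cv2.imwrite("pics/w1.png",w["img"][:,:,::-1])
o=r.outline_of("bolt","wrist");print([(round(q["score"],2),np.round(q["bbox"],1)) for q in o]);print(proj(w,[[.53,-.253,.134],[.53,-.253,.05]]))
E
```

```text
time: 1.62
ee_pos: [0.4546, -0.3395, 0.2339]
eef_rot: [0.981, 0.196, 0.0, 0.0]
ft_force: [1.4, -0.4, -0.6]
width: 0.0567
grip_force: 0.0
time: 2.03
ee_pos: [0.5206, -0.2646, 0.2335]
eef_rot: [0.98, 0.197, 0.0, -0.0]
ft_force: [-0.5, -1.0, -0.5]
width: 0.0563
grip_force: 0.0
[ 0.662  0.261 -0.323  1.561  0.084  1.333 -0.845] [ 0.0131 -0.007   0.1155]
[(0.96, array([351.9, 232.4,  32.4,  37.5])), (0.78, array([227.6, 246.5,   8.7,  26.3])), (0.77, array([268.8, 192.3,  46.1,  51.8]))]
[[266.20644444 197.83577836]
 [268.40132774 180.88450025]]
```

View pics/w1.png

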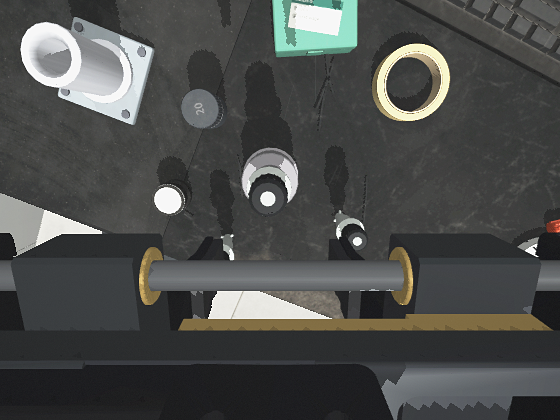

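The wrist view shows the big bolt's knob top at (268,199) in its stand, between the fingers. Neighbours are clear.

```bash
python3 -m pendant '[[0.013,-0.007,0,-0.12],[0,0,0,-0.12],[0,0,0,-0.12],[0,0,0,-0.12],[0,0,0,-0.12],[0,0,0,-0.12],[0,0,0,-0.12],[0,0,0,-0.12]]'
python3 -m pendant '[[0,0,0,-0.12],[0,0,0,-0.12],[0,0,0,-0.12],[0,0,0,-0.12],[0,0,0,-0.12],[0,0,0,-0.12],[0,0,0,-0.12],[0,0,0,-0.12]]'
python3 -m pendant '[[0,0,0,-0.12],[0,0,0,-0.12],[0,0,0,-0.12],[0,0,0,-0.12],[0,0,0,-0.12],[0,0,0,0],[0,0,0,0]]'
python3 - <<'E'
from h import *
s=r.read_state();print(s["joint_positions"].round(3))
w=r.camera("wrist");cv2.imwrite("pics/w2.png",w["img"][:,:,::-1])
g=w["img"].astype(int)
X=np.array([.53,-.253,.134]);p=proj(w,X)[0];print("pred",p)
x0,y0=p.astype(int)-22;m=(g[y0:y0+44,x0:x0+44].min(2)>150).astype(np.uint8)
n,l,st,c=cv2.connectedComponentsWithStats(m);print(st[1:].tolist(),(c[1:]+[x0,y0]).round(1).tolist())
for i in range(1,n): print(atz(w,c[i]+[x0,y0],.134))
print(totool([.53,-.253,.118]))
E
```

```text
time: 2.8
ee_pos: [0.5281, -0.2563, 0.2336]
eef_rot: [0.779, 0.628, -0.0, 0.0]
ft_force: [-0.1, -0.1, -0.1]
width: 0.057
grip_force: 0.0
time: 3.47
ee_pos: [0.5281, -0.2564, 0.2336]
eef_rot: [0.401, 0.916, -0.0, 0.0]
ft_force: [-0.0, 0.3, -0.1]
width: 0.0563
grip_force: 0.0
time: 4.05
ee_pos: [0.5284, -0.2559, 0.2335]
eef_rot: [0.117, 0.993, -0.0, -0.0]
ft_force: [-0.8, -0.1, -0.5]
width: 0.0565
grip_force: 0.0
[ 0.898  0.315 -0.645  1.538  0.192  1.353  1.571]
pred [279.57406872 213.73619127]
[[0, 0, 12, 22, 112], [31, 0, 13, 18, 98], [14, 17, 16, 14, 171]] [[260.0, 198.0], [296.6, 196.7], [278.4, 214.4]]
[ 0.5137 -0.2652  0.134 ]
[ 0.5194 -0.2366  0.134 ]
[ 0.5304 -0.2541  0.134 ]
[-0.0008  0.0029  0.1155]
```

```bash
python3 -m pendant '[[-0.001,0.0025,0.0025,0],[0,0,0.03,0],[0,0,0.03,0],[0,0,0.03,0],[0,0,0.02,0],[0,0,0.01,0],[0,0,0,0],[0,0,0,0]]'
python3 -m pendant '[[0,0,0,0],[0,0,0,0],[0,0,0,0],[0,0,0,0],[0,0,0,0],[0,0,0,0]]' 0.2 40
```

```text
time: 4.77
ee_pos: [0.531, -0.2522, 0.1116]
eef_rot: [0.114, 0.993, 0.0, 0.0]
ft_force: [0.0, -0.7, 0.5]
width: 0.0564
grip_force: 0.0
time: 5.27
ee_pos: [0.5309, -0.2525, 0.1116]
eef_rot: [0.114, 0.994, -0.0, 0.0]
ft_force: [0.1, -0.5, 2.4]
width: 0.0306
grip_force: 40.0
```

```bash
python3 -m pendant '[[0,0,-0.01,0],[0,0,-0.02,0],[0,0,-0.03,0],[0,0,-0.03,0],[0,0,-0.03,0],[0,0,-0.02,0],[0,0,0,0],[0,0,0,0]]'
python3 - <<'E'
from h import *
s=r.read_state();print(s["joint_positions"].round(3),s["width"])
for c in("scene","wrist"):
    w=r.camera(c);cv2.imwrite(f"pics/{c}3.png",w["img"][:,:,::-1])
w=r.camera("scene");p=proj(w,[.531,-.2525,.19])[0].astype(int)
a=w["img"][p[1]-50:p[1]+70,p[0]-60:p[0]+60,::-1];b=r.camera("wrist")["img"][:,:,::-1]
print(p);a=cv2.resize(a,(420,420),interpolation=3);cv2.imwrite("pics/lift.png",np.hstack([a,b])[:, :800] if 0 else cv2.resize(np.hstack([a,b]),(800,343)))
E
```

```text
time: 5.93
ee_pos: [0.531, -0.2522, 0.2521]
eef_rot: [0.114, 0.994, -0.0, 0.001]
ft_force: [-0.9, -1.0, -3.5]
width: 0.0312
grip_force: 40.0
[ 0.893  0.305 -0.651  1.51   0.187  1.387  1.574] 0.031195051785859414
[340 149]
```

View pics/lift.png

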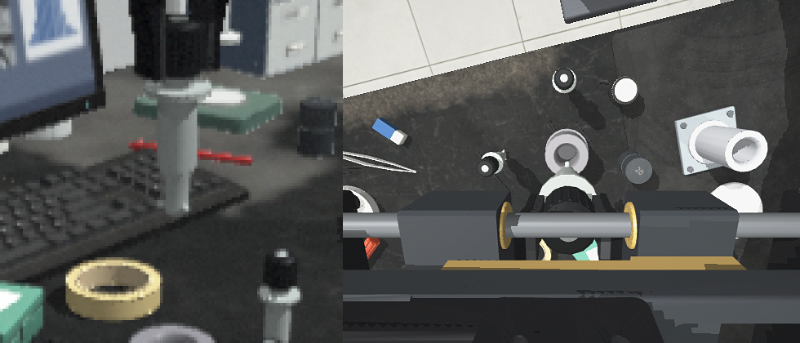

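The bolt hangs upright in the fingers, tip at panel px (178,210). The jig sleeve shows in the wrist view at about (493,184). I'll fit the rim circle in all three views.

```bash
cat > fit.py <<'E'
from h import *
th=np.linspace(0,2*np.pi,90,endpoint=False)
def fitc(d,x0,z,radii,span=.012,signed=None):
    g=cv2.GaussianBlur(d["img"],(0,0),.7).astype(np.float32).max(2)
    def samp(P):
        p=proj(d,P).astype(np.float32);return cv2.remap(g,p[:,:1].copy(),p[:,1:].copy(),cv2.INTER_LINEAR)[:,0]
    best=[]
    for dx in np.arange(-span,span+1e-6,.0005):
        for dy in np.arange(-span,span+1e-6,.0005):
            sc=0
            for R_ in radii:
                f=lambda q:samp(np.c_[x0[0]+dx+q*np.cos(th),x0[1]+dy+q*np.sin(th),np.full(90,z)])
                sc+=np.minimum(np.abs(f(R_+.0012)-f(R_-.0012)),60).mean()
            best.append((sc,x0[0]+dx,x0[1]+dy))
    b=max(best);return np.round(b,4)
E
python3 - <<'E'
from fit import *
for c in("top","scene","wrist"):
    d=r.camera(c);print(c,fitc(d,(.5655,-.0435),.095,(.025,.018)),fitc(d,(.5655,-.0435),.095,(.025,)),fitc(d,(.5655,-.0435),.095,(.018,)))
    print("  stand",fitc(d,(.531,-.2525),.05,(.033,)))
E
```

```text
top [ 8.76167e+01  5.66000e-01 -4.30000e-02] [ 4.44448e+01  5.66500e-01 -4.25000e-02] [ 4.36993e+01  5.66000e-01 -4.30000e-02]
  stand [ 6.6341  0.543  -0.2435]
scene [ 7.08703e+01  5.61500e-01 -4.10000e-02] [ 5.02138e+01  5.60500e-01 -4.15000e-02] [32.0404  0.5685 -0.047 ]
  stand [21.4015  0.5245 -0.253 ]
wrist [ 8.4328e+01  5.6450e-01 -4.4000e-02] [ 5.36242e+01  5.64500e-01 -4.45000e-02] [31.5719  0.5705 -0.039 ]
  stand [35.7547  0.526  -0.251 ]
```

```bash
python3 -m pendant '[[0.002,0.02,0,0],[0.002,0.035,0,0],[0.002,0.035,0,0],[0.002,0.035,0,0],[0.002,0.035,0,0],[0.002,0.03,0,0],[0.002,0.021,0,0],[0,0,0,0]]'
python3 -m pendant '[[0,0,0.01,0],[0,0,0.02,0],[0,0,0,0],[0,0,0,0]]'
python3 - <<'E'
from fit import *
s=r.read_state();print(s["joint_positions"].round(3));z=s["ee_pos"][2]-.1116+.006;print("tip",z)
x=s["ee_pos"][:2]
for c in("top","scene","wrist"):
    d=r.camera(c);cv2.imwrite(f"pics/{c}4.png",d["img"][:,:,::-1]);print(c,"rim",fitc(d,(.565,-.0435),.095,(.025,.018)) if c!="wrist" else "", "flange",fitc(d,x,z+.085,(.021,),.006),)
d=r.camera("scene");p=proj(d,[.565,-.0435,.12])[0].astype(int);a=cv2.resize(d["img"][p[1]-60:p[1]+60,p[0]-60:p[0]+60,::-1],(420,420),interpolation=3)
b=r.camera("wrist")["img"][:,:,::-1];cv2.imwrite("pics/over.png",cv2.resize(np.hstack([a,b]),(800,343)))
E
```

```text
time: 6.95
ee_pos: [0.5648, -0.0372, 0.2511]
eef_rot: [0.11, 0.994, 0.001, 0.0]
ft_force: [-1.1, 0.7, -1.8]
width: 0.031
grip_force: 40.0
time: 7.28
ee_pos: [0.5638, -0.045, 0.2197]
eef_rot: [0.115, 0.993, -0.0, -0.001]
ft_force: [1.0, 0.2, -1.8]
width: 0.0311
grip_force: 40.0
[ 0.633  0.299 -0.759  1.607  0.21   1.323  1.185]
tip 0.11407497807047567
top rim [44.6813  0.5665 -0.045 ] flange [ 9.475   0.5578 -0.051 ]
scene rim [ 7.30656e+01  5.61500e-01 -4.10000e-02] flange [26.9389  0.5608 -0.044 ]
wrist rim  flange [28.3463  0.5648 -0.0455]
```

View pics/over.png

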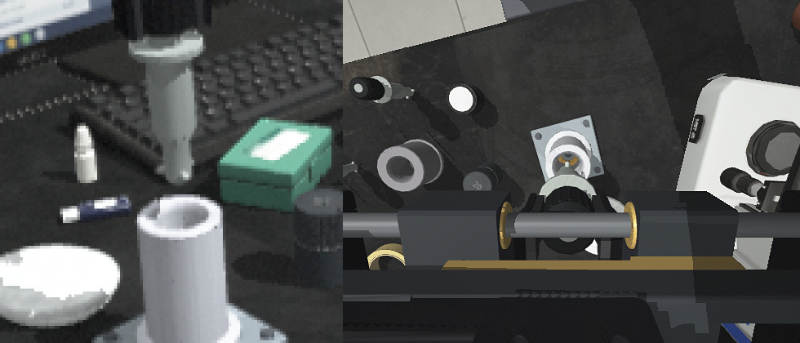

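```bash
python3 -m pendant '[[0.0005,0.002,0.01,0],[0,0,0.01,0],[0,0,0.005,0],[0,0,0.003,0],[0,0,0,0]]'
python3 - <<'E'
from fit import *
s=r.read_state();z=s["ee_pos"][2]-.1056;print(s["ft_force"].round(2),s["torque"].round(3),"tip",z)
for c in("scene","wrist"):
    d=r.camera(c);print(c,"rim",fitc(d,(.565,-.0435),.095,(.025,)), "flange",fitc(d,s["ee_pos"][:2],z+.085,(.021,),.006),"topfl",fitc(d,s["ee_pos"][:2],z+.087,(.021,),.006))
E
```

```text
time: 7.95
ee_pos: [0.5641, -0.0415, 0.1919]
eef_rot: [0.114, 0.994, 0.0, -0.001]
ft_force: [-0.0, 0.7, -3.4]
width: 0.031
grip_force: 40.0
[-0.05  0.66 -3.36] [ 0.16  -0.123 -0.017] tip 0.08629237079443028
scene rim [ 4.30368e+01  5.60500e-01 -4.15000e-02] flange [24.3512  0.5586 -0.0395] topfl [22.4204  0.5581 -0.0385]
wrist rim [34.713   0.5655 -0.0445] flange [28.5073  0.5646 -0.043 ] topfl [27.932   0.5641 -0.043 ]
```

```bash
python3 -m pendant '[[-0.001,-0.001,0,0],[0,0,0.004,0],[0,0,0.004,0],[0,0,0,0],[0,0,0,0]]'
python3 -m pendant '[[0,0,0.004,0],[0,0,0.004,0],[0,0,0.004,0],[0,0,0,0],[0,0,0,0]]'
```

```text
time: 8.47
ee_pos: [0.5652, -0.0427, 0.1847]
eef_rot: [0.114, 0.994, -0.0, -0.0]
ft_force: [-0.5, -1.1, -2.0]
width: 0.0313
grip_force: 40.0
time: 8.88
ee_pos: [0.5652, -0.0426, 0.1727]
eef_rot: [0.114, 0.994, 0.0, -0.0]
ft_force: [0.0, 0.5, -2.1]
width: 0.0313
grip_force: 40.0
```

```bash
python3 -m pendant '[[0,0,0.004,0],[0,0,0.004,0],[0,0,0.004,0],[0,0,0.004,0],[0,0,0,0],[0,0,0,0]]'
python3 -m pendant '[[0,0,0.004,0],[0,0,0.004,0],[0,0,0.003,0],[0,0,0,0],[0,0,0,0]]'
```

```text
time: 9.38
ee_pos: [0.5653, -0.0427, 0.1567]
eef_rot: [0.114, 0.994, 0.0, -0.0]
ft_force: [-0.1, -0.1, -2.4]
width: 0.031
grip_force: 40.0
time: 9.8
ee_pos: [0.5653, -0.0427, 0.1458]
eef_rot: [0.114, 0.994, 0.0, -0.0]
ft_force: [-0.4, 0.5, -3.3]
width: 0.0312
grip_force: 40.0
```

```bash
python3 -m pendant '[[0,0,0.004,0],[0,0,0.004,0],[0,0,0.003,0],[0,0,0,0],[0,0,0,0]]'
python3 -m pendant '[[0,0,0.002,0],[0,0,0.001,0],[0,0,0,0],[0,0,0,0]]'
python3 -m pendant '[[0,0,0.001,0],[0,0,0,0],[0,0,0,0]]'
python3 -m pendant '[[0,0,0.001,0],[0,0,0,0],[0,0,0,0]]'
```

```text
time: 10.22
ee_pos: [0.5653, -0.0427, 0.1348]
eef_rot: [0.114, 0.994, 0.0, -0.0]
ft_force: [-0.1, 0.3, -2.1]
width: 0.0309
grip_force: 40.0
time: 10.55
ee_pos: [0.5654, -0.0427, 0.132]
eef_rot: [0.114, 0.994, -0.0, 0.0]
ft_force: [-0.5, 1.0, -2.4]
width: 0.0311
grip_force: 40.0
time: 10.8
ee_pos: [0.5654, -0.0427, 0.131]
eef_rot: [0.114, 0.994, -0.0, 0.0]
ft_force: [0.3, 0.3, -2.2]
width: 0.0315
grip_force: 40.0
time: 11.05
ee_pos: [0.5657, -0.0427, 0.1304]
eef_rot: [0.114, 0.994, -0.0, 0.0]
ft_force: [-0.2, 0.8, 0.3]
width: 0.0309
grip_force: 40.0
```

```bash
python3 -m pendant '[[0,0,0.001,0],[0,0,0,0],[0,0,0,0]]'
python3 -m pendant '[[0,0,0.001,0],[0,0,0,0],[0,0,0,0]]'
```

```text
time: 11.3
ee_pos: [0.5657, -0.0427, 0.1294]
eef_rot: [0.114, 0.994, -0.0, 0.0]
ft_force: [0.1, 0.3, 4.1]
width: 0.031
grip_force: 40.0
time: 11.55
ee_pos: [0.5658, -0.0427, 0.1285]
eef_rot: [0.114, 0.994, -0.0, 0.0]
ft_force: [-1.0, 0.5, 5.3]
width: 0.0312
grip_force: 40.0
```

```bash
for i in 1; do :; done; python3 -m pendant '[[0,0,0,0.1],[0,0,0,0]]' | grep -E "ee_pos|ft|rot"
python3 -m pendant '[[0,0,0,0.1],[0,0,0,0]]'| grep -E "ee_pos|ft|rot"
python3 -m pendant '[[0,0,0,0.1],[0,0,0,0]]'| grep -E "ee_pos|ft|rot"
```

```text
ee_pos: [0.5657, -0.0425, 0.1285]
eef_rot: [0.166, 0.986, 0.0, 0.0]
ft_force: [-1.0, 1.4, 6.2]
ee_pos: [0.5657, -0.0426, 0.1285]
eef_rot: [0.215, 0.977, 0.0, 0.0]
ft_force: [0.1, -0.0, 5.3]
ee_pos: [0.5657, -0.0427, 0.1284]
eef_rot: [0.264, 0.965, -0.0, 0.0]
ft_force: [-1.5, -0.8, 5.5]
```

```bash
cat > ok.py <<'E'
# exit 0 while still pressing on the ring
from bench import r
import sys
s=r.read_state();print(s["time"],s["ee_pos"].round(4),s["ft_force"].round(1),s["torque"].round(2),s["joint_positions"][6].round(2))
sys.exit(not 3<s["ft_force"][2]<12)
E
python3 ok.py && python3 -m pendant '[[0,0,0,0.08],[0,0,0,0]]' >/dev/null && python3 ok.py && python3 -m pendant '[[0,0,0,0.08],[0,0,0,0]]' >/dev/null && python3 ok.py && python3 -m pendant '[[0,0,0,0.08],[0,0,0,0]]' >/dev/null && python3 ok.py && python3 -m pendant '[[0,0,0,0.08],[0,0,0,0]]' >/dev/null && python3 ok.py && python3 -m pendant '[[0,0,0,0.08],[0,0,0,0]]' >/dev/null && python3 ok.py && python3 -m pendant '[[0,0,0,0.08],[0,0,0,0]]' >/dev/null && python3 ok.py
```

```text
12.05 [ 0.5657 -0.0427  0.1284] [-1.5 -0.8  5.5] [-0.04  0.06 -0.04] 0.84
12.2167 [ 0.5656 -0.0429  0.1284] [-0.5 -0.   5.6] [-0.09  0.14  0.01] 0.77
12.3833 [ 0.5655 -0.043   0.1284] [-1.  -0.7  5.7] [-0.16  0.24  0.02] 0.69
12.55 [ 0.5655 -0.043   0.1284] [-1.2 -1.2  4.7] [-0.2   0.23  0.04] 0.62
12.7167 [ 0.5655 -0.043   0.1284] [-2.4 -1.4  6.2] [-0.24  0.22 -0.01] 0.54
12.8833 [ 0.5655 -0.0431  0.1284] [-1.3 -0.6  6.1] [-0.23  0.29 -0.02] 0.47
13.05 [ 0.5654 -0.0432  0.1283] [-1.6 -1.   6.1] [-0.36  0.29  0.02] 0.39
```

```bash
python3 -m pendant '[[0,0,0,0.08],[0,0,0,0]]' >/dev/null && python3 ok.py && python3 -m pendant '[[0,0,0,0.08],[0,0,0,0]]' >/dev/null && python3 ok.py && python3 -m pendant '[[0,0,0,0.08],[0,0,0,0]]' >/dev/null && python3 ok.py && python3 -m pendant '[[0,0,0,0.08],[0,0,0,0]]' >/dev/null && python3 ok.py && python3 -m pendant '[[0,0,0,0.08],[0,0,0,0]]' >/dev/null && python3 ok.py && python3 -m pendant '[[0,0,0,0.08],[0,0,0,0]]' >/dev/null && python3 ok.py && python3 -m pendant '[[0,0,0,0.08],[0,0,0,0]]' >/dev/null && python3 ok.py && python3 -m pendant '[[0,0,0,0.08],[0,0,0,0]]' >/dev/null && python3 ok.py
```

```text
13.2167 [ 0.5653 -0.0432  0.1283] [-2.1 -0.2  6. ] [-0.36  0.42 -0.05] 0.31
13.3833 [ 0.5653 -0.0432  0.1283] [-2.4 -2.   5.9] [-0.4   0.52  0.01] 0.24
13.55 [ 0.5651 -0.0432  0.1282] [-1.6 -1.5  5.3] [-0.43  0.55 -0.05] 0.16
13.7167 [ 0.5653 -0.0432  0.1281] [ 0.  -2.   2.4] [-0.35  0.08 -0.04] 0.09
```

```bash
python3 -m pendant '[[0,0,0,0],[0,0,0,0]]' >/dev/null; python3 ok.py;  python3 -m pendant '[[0,0,0,0.03],[0,0,0,0]]' >/dev/null; python3 ok.py
```

```text
13.8833 [ 0.5654 -0.0431  0.1281] [-2.2 -2.2  4.6] [-0.58  0.24 -0.11] 0.09
14.05 [ 0.5653 -0.043   0.128 ] [-0.8 -2.6  3.5] [-0.63  0.21  0.  ] 0.06
```

```bash
python3 -m pendant '[[0,0,0.001,0],[0,0,0,0]]' >/dev/null; python3 ok.py
```

```text
14.2167 [ 0.5655 -0.0431  0.1272] [-2.3 -3.5  4.8] [-0.74  0.31 -0.08] 0.06
```

Run:
```python
from h import *
s=r.read_state();M=R.from_quat(s["eef_rot"]);print(M.as_matrix().round(3),s["eef_rot"].round(4))
print("world(-.0007,-.0010)->tool",M.inv().apply([-.0007,-.001,0]).round(4),"F tool",M.inv().apply(s["ft_force"]).round(2),M.inv().apply(s["torque"]).round(2))
```

```text
[[-0.213  0.977  0.   ]
 [ 0.977  0.213 -0.001]
 [-0.001  0.    -1.   ]] [ 6.273e-01  7.788e-01 -2.000e-04  3.000e-04]
world(-.0007,-.0010)->tool [-0.0008 -0.0009  0.    ] F tool [-2.98 -3.   -4.82] [ 0.46 -0.65  0.08]
```

```bash
python3 -m pendant '[[-0.0008,-0.0008,0,0],[0,0,0,0],[0,0,0,0]]' >/dev/null; python3 ok.py;python3 -m pendant '[[0,0,0,0.03],[0,0,0,0]]' >/dev/null; python3 ok.py
```

```text
14.4667 [ 0.5652 -0.0433  0.1273] [ 1.5 -0.5  4.8] [-0.16 -0.29 -0.11] 0.06
14.6333 [ 0.5649 -0.0433  0.1266] [ 2.9 -1.  -2.2] [-0.11 -1.06 -0.05] 0.03
```

```bash
python3 -m pendant '[[0,0.0006,0,0.05],[0,0,0,0.03],[0,0,0,0]]' >/dev/null; python3 ok.py;python3 -m pendant '[[0,0,0.0015,0],[0,0,0,0]]' >/dev/null; python3 ok.py
```

```text
14.8833 [ 0.565  -0.0434  0.1263] [ 1.4 -0.5 -1.8] [-0.19 -0.53 -0.01] -0.04
15.05 [ 0.565  -0.0434  0.1249] [ 1.2 -1.1 -3. ] [-0.09 -0.47  0.02] -0.04
```

```bash
python3 -m pendant '[[0,0.0003,0.0015,0],[0,0,0,0]]' >/dev/null; python3 ok.py;python3 -m pendant '[[0,0,0.001,0],[0,0,0,0]]' >/dev/null; python3 ok.py;python3 -m pendant '[[0,0,0.001,0],[0,0,0,0],[0,0,0,0]]' >/dev/null; python3 ok.py
```

```text
15.2167 [ 0.5653 -0.0435  0.1235] [ 0.1 -0.7 -2.5] [-0.16 -0.24  0.02] -0.04
15.3833 [ 0.5654 -0.0435  0.1227] [-1.1  0.2 -3. ] [-0.19 -0.1   0.  ] -0.04
15.6333 [ 0.5655 -0.0435  0.1219] [ 0.2 -0.9 -3.1] [-0.24 -0.05 -0.01] -0.05
```

```bash
python3 -m pendant '[[0,0,0.001,0],[0,0,0,0],[0,0,0,0]]' >/dev/null; python3 ok.py; python3 -m pendant '[[0,0,0.0005,0],[0,0,0,0],[0,0,0,0]]' >/dev/null; python3 ok.py
```

```text
15.8833 [ 0.5656 -0.0436  0.121 ] [-0.8 -1.1 -1.1] [-0.32  0.16 -0.02] -0.05
16.1333 [ 0.5657 -0.0437  0.1207] [-2. -1.  3.] [-0.41  0.47  0.04] -0.05
```

```bash
python3 -m pendant '[[-0.0003,-0.0004,0,0],[0,0,0,0.06],[0,0,0,0]]' >/dev/null; python3 ok.py; python3 -m pendant '[[0,0,0,0.06],[0,0,0,0]]' >/dev/null; python3 ok.py; python3 -m pendant '[[0,0,0,0.06],[0,0,0,0]]' >/dev/null; python3 ok.py
```

```text
16.3833 [ 0.5655 -0.0437  0.1207] [-0.3 -2.   1.3] [-0.3   0.09  0.04] -0.1
16.55 [ 0.5654 -0.0437  0.1206] [-0.7 -1.   1.5] [-0.25  0.14  0.03] -0.16
16.7167 [ 0.5653 -0.0437  0.1206] [-1.6 -0.7  1.3] [-0.17  0.27  0.01] -0.22
```

```bash
python3 -m pendant '[[0,0,0,0.06],[0,0,0,0]]' >/dev/null; python3 ok.py; python3 -m pendant '[[0,0,0.0002,0.06],[0,0,0,0]]' >/dev/null; python3 ok.py; python3 -m pendant '[[0,0,0.0002,0.06],[0,0,0,0]]' >/dev/null; python3 ok.py
```

```text
16.8833 [ 0.5653 -0.0438  0.1205] [-1.5 -0.4  1.1] [-0.18  0.33 -0.01] -0.27
17.05 [ 0.5652 -0.0438  0.1203] [-2.  -1.1  1.7] [-0.15  0.47  0.05] -0.33
17.2167 [ 0.5652 -0.0438  0.1202] [-2.1 -0.6  0.6] [-0.14  0.56 -0.01] -0.39
```

```bash
python3 -m pendant '[[0,-0.0004,0.0004,0.06],[0,0,0,0]]' >/dev/null; python3 ok.py; python3 -m pendant '[[0,0,0.0004,0.06],[0,0,0,0]]' >/dev/null; python3 ok.py; python3 -m pendant '[[0,0,0.0003,0.06],[0,0,0,0]]' >/dev/null; python3 ok.py
```

```text
17.3833 [ 0.565  -0.0437  0.1199] [-1.8 -0.6  2.2] [-0.09  0.49 -0.03] -0.44
17.55 [ 0.565  -0.0437  0.1195] [-2.9 -0.7  3. ] [-0.06  0.66 -0.01] -0.5
17.7167 [ 0.565  -0.0436  0.1192] [-2.9 -0.2  3.8] [-0.09  0.73  0.07] -0.56
```

```bash
python3 -m pendant '[[0,-0.0006,0.0002,0.06],[0,0,0,0]]' >/dev/null; python3 ok.py; python3 -m pendant '[[0,0,0.0003,0.06],[0,0,0,0]]' >/dev/null; python3 ok.py; python3 -m pendant '[[0,0,0.0003,0.06],[0,0,0,0]]' >/dev/null; python3 ok.py
```

```text
17.8833 [ 0.5647 -0.0435  0.1191] [-1.8 -0.2  3.7] [-0.16  0.44 -0.  ] -0.62
18.05 [ 0.5648 -0.0436  0.1189] [-0.2 -1.3  4.3] [-0.32  0.2  -0.01] -0.67
18.2167 [ 0.5648 -0.0435  0.1188] [-3.5 -1.   7.6] [-0.24  0.74  0.04] -0.73
```

```bash
python3 -m pendant '[[0,-0.0004,0,0.06],[0,0,0,0]]' >/dev/null; python3 ok.py; python3 -m pendant '[[0,0,0,0.06],[0,0,0,0]]' >/dev/null; python3 ok.py; python3 -m pendant '[[0,0,0.0002,0.06],[0,0,0,0]]' >/dev/null; python3 ok.py
```

```text
18.3833 [ 0.5645 -0.0435  0.1188] [-2.1 -1.7  6.1] [-0.35  0.51 -0.01] -0.79
18.55 [ 0.5645 -0.0434  0.1188] [-3.1 -0.5  7. ] [-0.39  0.59  0.04] -0.85
18.7167 [ 0.5645 -0.0433  0.1188] [-3.2 -0.3  7.6] [-0.32  0.82  0.06] -0.91
```

```bash
python3 -m pendant '[[0,-0.0003,0,0.06],[0,0,0,0]]' >/dev/null; python3 ok.py; python3 -m pendant '[[0,0,0,0.06],[0,0,0,0]]' >/dev/null; python3 ok.py
python3 - <<'E'
from fit import *
s=r.read_state()
d=r.camera("scene");p=proj(d,[.565,-.0435,.1])[0].astype(int);a=cv2.resize(d["img"][p[1]-35:p[1]+35,p[0]-40:p[0]+40,::-1],(800,600)[:1]+(700-100,),interpolation=3);cv2.imwrite("pics/home.png",a)
E
```

```text
18.8833 [ 0.5644 -0.0433  0.1188] [-4.4 -2.1  9. ] [-0.49  0.7   0.01] -0.96
19.05 [ 0.5644 -0.0433  0.1188] [-3.7 -1.1  7.3] [-0.49  0.68  0.03] -1.02
```

View pics/home.png

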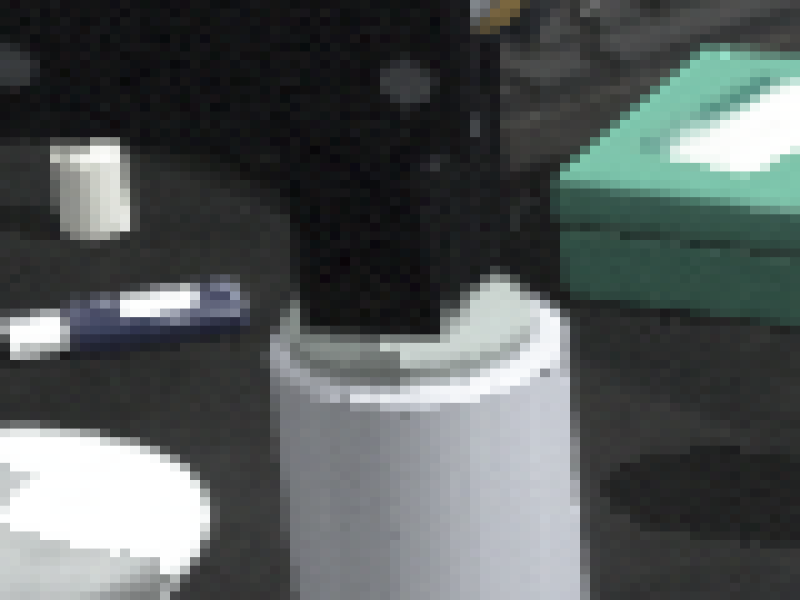

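```bash
python3 -m pendant '[[0,-0.0004,0,0.06],[0,0,0,0]]' >/dev/null; python3 ok.py; python3 -m pendant '[[0,0,0,0.06],[0,0,0,0]]' >/dev/null; python3 ok.py;  python3 -m pendant '[[0,0,-0.0003,0.03],[0,0,0,0]]' >/dev/null; python3 ok.py
```

```text
19.2667 [ 0.5642 -0.0432  0.1188] [-2.5 -1.9  8. ] [-0.66  0.58  0.  ] -1.08
19.4333 [ 0.5642 -0.0432  0.1188] [-2.9 -2.6  7.7] [-0.69  0.61  0.09] -1.14
19.6 [ 0.5641 -0.0432  0.1188] [-2.8 -2.   5.6] [-0.78  0.33  0.04] -1.16
```

```bash
python3 -m pendant '[[0,0,-0.0005,0],[0,0,0,0]]' >/dev/null; python3 ok.py; python3 -m pendant '[[0,0,-0.0005,0],[0,0,0,0]]' >/dev/null; python3 ok.py
python3 - <<'E'
from h import *
s=r.read_state();M=R.from_quat(s["eef_rot"]);print(M.inv().apply([-.0003,-.0004,0]).round(4))
E
```

```text
19.7667 [ 0.564  -0.0433  0.1188] [ 1.1 -3.3  0.5] [-1.03 -0.2   0.05] -1.16
19.9333 [ 0.5636 -0.0434  0.1189] [ 1.5 -4.6 -3. ] [-1.28 -0.57  0.01] -1.17
[-0.0005  0.0002  0.    ]
```

```bash
python3 -m pendant '[[-0.0005,0,0.0004,0],[0,0,0,0],[0,0,0,0]]' >/dev/null; python3 ok.py; python3 -m pendant '[[0,0,0,0],[0,0,0,0],[0,0,0,0],[0,0,0,0],[0,0,0,0]]' 0.62 | grep -E "width|ee_pos|ft"
python3 - <<'E'
from fit import *
d=r.camera("scene");p=proj(d,[.565,-.0435,.1])[0].astype(int);a=cv2.resize(d["img"][p[1]-35:p[1]+35,p[0]-40:p[0]+40,::-1],(800,600),interpolation=3);cv2.imwrite("pics/rel.png",a)
E
```

```text
20.1833 [ 0.5634 -0.0434  0.1189] [ 2.1 -4.8 -2.8] [-1.42 -0.81  0.03] -1.17
ee_pos: [0.5631, -0.0424, 0.1189]
ft_force: [0.5, -0.5, 0.1]
width: 0.0521
```

View pics/rel.png

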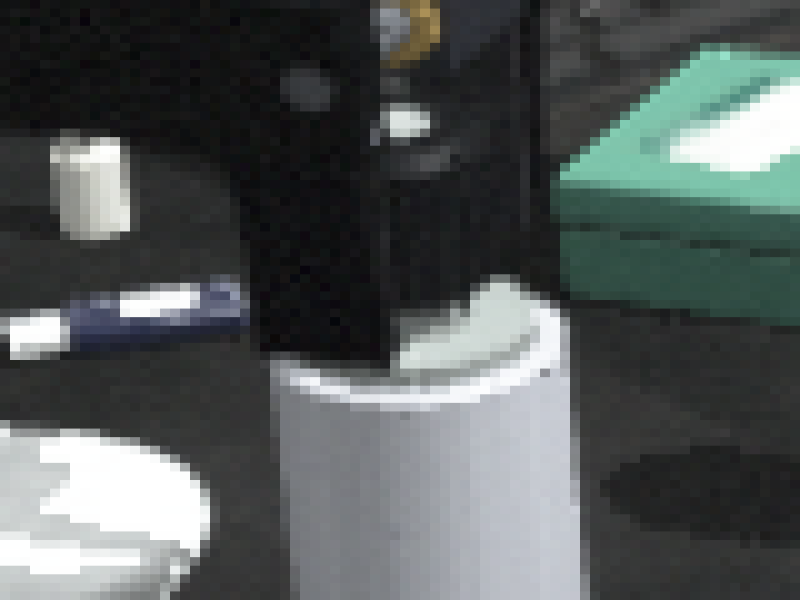

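```bash
python3 -m pendant '[[0,0,-0.01,0],[0,0,-0.02,0],[0,0,-0.03,0],[0,0,-0.03,0],[0,0,-0.03,0],[0,0,0,0]]' | grep -E "ee_pos|ft"
python3 - <<'E'
from fit import *
d=r.camera("scene");p=proj(d,[.565,-.0435,.1])[0].astype(int);a=cv2.resize(d["img"][p[1]-40:p[1]+40,p[0]-40:p[0]+40,::-1],(600,600),interpolation=3);cv2.imwrite("pics/fin.png",a)
print(proj(d,[[.565,-.0435,.095],[.565,-.0435,.096]]))
for z,R_ in((.1,.021),(.095,.025)):
  print(fitc(d,(.5605,-.0415),z,(R_,),.006))
for z in(.097,.098,.099,.1,.101,.102,.103,.104): print(z,fitc(d,(.5605,-.0415),z,(.021,),.004))
for z in(.135,.137,.139,.141,.143,.145): print(z,fitc(d,(.5605,-.0415),z,(.016,),.004))
E
```

```text
ee_pos: [0.5657, -0.0426, 0.2462]
ft_force: [0.1, 0.4, -0.1]
[[240.96004476 228.71547042]
 [240.9166763  228.18848019]]
[24.0795  0.5545 -0.041 ]
[34.6781  0.56   -0.04  ]
0.097 [26.3505  0.5565 -0.044 ]
0.098 [24.9586  0.5565 -0.043 ]
0.099 [23.7282  0.5565 -0.042 ]
0.1 [22.752   0.5565 -0.041 ]
0.101 [22.7092  0.559  -0.04  ]
0.102 [22.8701  0.5575 -0.039 ]
0.103 [22.8973  0.5565 -0.0375]
0.104 [19.74    0.5565 -0.0375]
0.135 [11.8442  0.5635 -0.043 ]
0.137 [11.8624  0.5605 -0.0405]
0.139 [11.91   0.557 -0.038]
0.141 [ 9.9265  0.5565 -0.0375]
0.143 [11.1262  0.5645 -0.0455]
0.145 [12.2434  0.5615 -0.0445]
```

View pics/fin.png

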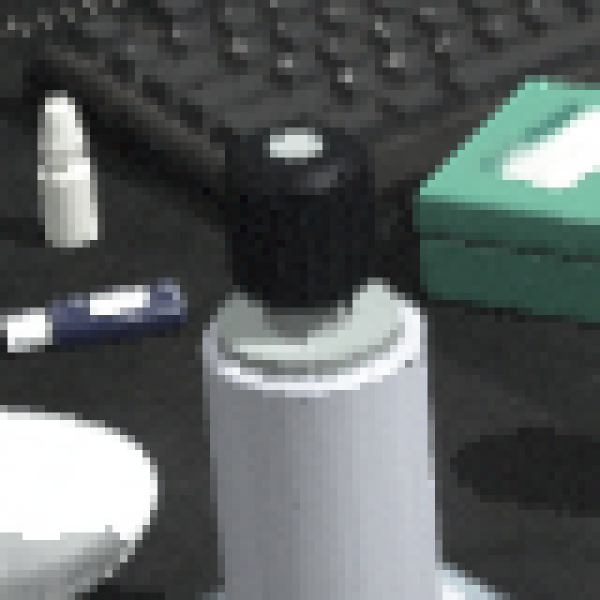

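The flange (centre about (311,335) in the crop) lies flush and centred on the sleeve, and the knob is upright and free of the fingers.

```bash
python3 -c "
from bench import r
print(r.close_job())"
```

```text
the job is handed in; nothing more can be done
None
```

The large bolt is screwed into the jig and released, and the job is handed in; by force feel and the last camera view its flange sits flush on the sleeve, but the hand-in call returned no verdict.

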